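# File the sloping plate edge with three forward strokes

### The job

Pick up the file from the green mat and give the sloping upper edge of the aluminium plate in the sprung stand three long forward strokes: hold the blade flat on the edge and square across it, press lightly so that the sprung head just gives, start near the blade's tip and push on until its rear part has crossed the edge, and lift the file well clear for each return so that the plate is never dragged backwards. Then lay the file flat, working face down, back on the green mat and let go, leaving the other things on the desk where they are.

Things in the scene. Friction and masses are not known exactly. Their poses are not given: they have to be found in the camera images.
- file_grip (a point): Centre of the handle of the hand file, half-way up: the point to grasp. Orange box-shaped handle 85 mm long, 24 mm wide (the width to grip), 26 mm high. Axes: x along the file from handle to blade tip, y across it, z out of its upper face. The blade begins 42.5 mm ahead in x and its tip is 157.5 mm ahead. The file's flat underside is 13 mm below. It starts flat on the mat.
- file_blade (a point): Middle of the working face (the flat underside) of the dark grey steel blade, which is 115 mm long, 28 mm wide, 6 mm thick. 100 mm ahead of file_grip in x and 13 mm below it; same axes. The undersides of blade and handle lie in one plane.
- file: The whole hand file, 200 mm long, 0.14 to 0.28 kg, heavier in the blade; origin in the plane of its underside, half-way along its length (57.5 mm ahead of file_grip). Same axes as file_grip. It starts with its tip to the robot's left, within 25 degrees.
- edge (a point): Centre of the bare upper edge of the upright aluminium plate: the edge to file, 159 mm above the desk. It slopes 35 degrees, low on the robot's side. Axes: x along the 70 mm edge, climbing away from it; y level, across the plate, to the robot's left: the forward stroke; z square out of the edge, 35 degrees from vertical towards the robot. The file lies right with z along this z, x along this y.
- head (a joint): Sprung clamp head holding the plate (70 mm wide, 6 mm thick, standing 45 mm out of the dark jaws, which measure 86 mm along the edge, 41 mm along the stroke); leans 35 degrees in the plane of the plate. Value: how far it is pressed down along minus edge z, m: 0 at rest, stop at 0.016. It gives at 1.5 N and takes 0.4 N more per mm. The edge point moves with it.
- carriage (a joint): Sprung slide below the head (red pointer at the middle of its low side): how far the plate is drawn along edge y by the drag of the file, m. 0 at rest, positive forwards, stops at +-0.014, spring 0.3 N per mm, springs back when the file is lifted.
- stand: Fixed blue foot of the filing stand, 150 x 130 mm, 100 mm high; origin under its centre on the desk, x away from the robot, y along the stroke (robot's left, within 15 degrees), z up. The edge point lies at x -42, z 159 mm from it. The grey slide rail, leaning like the plate and 112 mm long along the stroke, lies 70 mm or more below the edge.
- mat_top (a point): Centre of the upper face of the green mat with two white lines (260 x 130 mm, 4 mm thick, fixed to the desk) on which the file lies at the start and to which it returns. x along its 260 mm side, z up. It lies left or right of the stand.
- notebook: Closed lilac notebook, 212 x 150 mm, 13 mm thick, fixed; on the other side of the stand from the mat, with the glasses on it. Origin under its centre, x along its 212 mm side.
- cup_white: Bystander: white paper cup, 76 mm wide, 92 mm high, behind the stand to the left; origin under its centre.
- cup_blue: Bystander: dark blue paper cup of the same size, behind the stand to the right; origin under its centre.
- stapler: Bystander: red and black stapler, 130 mm long, 37 mm high, between robot and stand; origin under its centre.
- glasses: Bystander: purple glasses on the notebook, 130 mm deep, 120 mm wide, 46 mm high; origin under the middle of the lenses, earpieces to +x.
- pen: Bystander: red pen, 140 mm long, 10 mm thick, between robot and stand; origin under its centre.
- ruler: Bystander: wooden ruler, 200 x 30 x 4 mm, on the desk behind the stand; origin under its centre.
Not all that is in view belongs to the job. There is more than one size of the file; the job needs the smaller.

How it is judged:
By the outcome, as a careful person would: the job done as asked, in the order asked, and still so for the second after the job is handed in, with the robot touching nothing.
It also fails if it takes over 64 s, if anything falls off the work surface, if the arm or the gripper's body presses on something with over 40 N, if the wrist force passes 120 N, or if a joint passes its speed limit or range.

### The arm

A 6-joint arm with a two-finger parallel gripper is mounted at the origin on the work surface. World frame = base frame: x ahead of the robot, y to its left, z up, the work surface at z = 0. Lengths are in m, angles in rad, forces in N, time in s.
With the tool pointing down it reaches from about 0.325 to 0.75 m from the base axis. Payload 7.6 kg.
Tool frame: the origin (TCP) lies midway between the tips of the shut fingers; the grasp point (between the pads) lies bot.grasp_offset behind it (bot.grasp_offset is the distance from the TCP to the grasp point, in m); x points along the fingers, y is the direction in which the jaws open and shut, and the axes are right-handed (so a half turn about x gives the same grasp; the last joint's range is limited). The gripper opens to 85 mm and grips with 20 to 120 N. Pads are 22 mm wide; open, the fingers measure 114 mm over their backs; the gripper's body (76 mm by 85 mm) begins 54 mm behind the grasp point. The pads swing forward as they close: fully open they stand 13 mm farther back than shut.
Start: joints at [-1.281, 0.052, 1.401, -0, 1.689, -0.07], TCP at [0.185, -0.491, 0.231] pointing down, gripper open.
Joint ranges: [-2.9, 2.9], [-0.91, 2.17], [0.12, 2.37], [-1.06, 4.2], [0.26, 2.73], [-2.93, 2.93]. Speed limits (rad/s): [2.57, 2.57, 3.01, 3.14, 3.14, 3.14].

### API

Orientations are given as a unit quaternion [w, x, y, z].
In Python, from workcell import monitor, optics, bot gives the robot as it stands. The module is installed in compiled form; this text tells all that it offers.
- The arm moves only by the tool move_arm, never from a script. Its arguments are lists of equal length, an entry for each row: "grip": the closure in counts, from 0 (fully open) to 255 (shut); "slide": the shift along the tool's x, y, z in m, a list of three; "rot": the turn, a rotation vector about the tool's x, y, z in degrees, a list of three. In form: {"grip": [grip, ...], "slide": [[x, y, z], ...], "rot": [[rx, ry, rz], ...]}. A call has 1 to 5 rows; each row shifts and turns the commanded pose from where the row before left it, along the tool's axes as they then stand; what a row does not reach is not made up. A row lasts 1/12 s, in which the tool goes at most 41.7 mm and 7.16 degrees, less where a joint would pass 70% of its speed; a pose out of reach is approached as far as the arm can. A call with a gripper value outside its range is refused whole. The fingers move at their own pace and stop on an object; "grip_force" is the grip in N (left out, the last holds). Time passes only in rows, so rows that do not move let the fingers close. It gives the time, the measured TCP pose, the force and the opening at its end, in the units of the state.
- monitor.read_state(): the state, without advancing time (a new reading comes with each control period).
- optics.grab_frame(name): name is "scene" or "top" or "wrist"; returns a dict with "image" (384x512x3 uint8, blue, green, red), "fx", "fy", "cx", "cy" (pixels), "k1" (the pictures are not rectified: a ray, as slopes to the right and down, at radius r is drawn at 1 + k1 r^2 times it, then the intrinsics apply), "extrinsics" (4x4, takes a point from camera to world coordinates); the wrist camera has in their place "T_tool_cam" (4x4, takes a point from camera to tool coordinates, whose origin is the TCP and whose axes are the tool frame's). Camera axes: x right, y down, z forward; pixel columns grow to the right and rows downward; lengths in m; the calibration is good to about 2 mm. A picture is of the moment at which its call begins: read the wrist's pose just before it. There is no depth.
- bot.job_done(): hands the job in, once; it reports no verdict.
Trained networks look in a picture, given as the dict that the camera call returned (one of the last four; its "shot" number tells which), for a name from the list of things; names that differ only in an ending like _2 or _b are one class to them, and where a whole thing is asked for, a point or a joint stands for the part that bears it (a point fixed in the world has none). Each returns a list of dicts, best first, with "p" (0 to 1); they miss things now and then, are a little off and sometimes report something else, mostly with a low value. They report only what shows in the picture. A call takes as long as a camera call. They do not tell look-alikes from the thing itself.
- optics.cut_out(picture, query): "mask" (384x512 bool, what is visible of it) and "bbox" ([left, top, right, bottom] in pixels, round what is visible of it).
- optics.pinpoint(picture, query): "pixel" ([column, row] in pixels: a listed point, or the origin of a listed thing).
The state is a dict: "time_s": time; "joint_pos": joint angles; "qvel": joint speeds; "effort": joint torques, N m; "tcp_pos": TCP position; "ee_rot": TCP orientation; "contact_force": force on the tool from outside, world axes, zero at the start; "ft_torque": the same for the moment, N m; "finger_gap": finger opening in m.
Only numpy, scipy, OpenCV 4.12 (cv2) and the standard library are available. Lean on these libraries where they do the work, as an engineer would, in place of code of your own. Each camera call takes 0.05 s, during which the arm holds its last target.

## Working session

There is one attempt and no reset: what is moved stays moved. The work goes in short steps, Python scripts to look and compute and a tool call to move; the robot and the scene stay as the last step left them, time stands still between calls to the robot, and variables do not carry over. Pictures are saved under pics/ and viewed, and the job is handed in when it is done.

Besides the shell and the picture viewer there is one more tool, called after "Call:" as name(argument=value, ...) on one line, values as JSON. move_arm: Moves the arm, as the interface text tells. Its arguments: {"type":"object","properties":{"grip":{"type":"array"},"slide":{"type":"array"},"rot":{"type":"array"},"grip_force":{"type":"number"}},"required":["grip","slide","rot"]}

```bash
mkdir -p pics
cat > h.py <<'E'
import numpy as np, cv2, pickle
from scipy.spatial.transform import Rotation as R
from workcell import monitor, optics, bot
def q2R(q): return R.from_quat([q[1],q[2],q[3],q[0]]).as_matrix()
def T_tool():
    s=monitor.read_state(); T=np.eye(4); T[:3,:3]=q2R(s['ee_rot']); T[:3,3]=s['tcp_pos']; return T
def shot(name):
    T=T_tool(); f=optics.grab_frame(name)
    f['E']=np.array(f['extrinsics']) if 'extrinsics' in f else T@np.array(f['T_tool_cam'])
    return f
def ray(f,px):
    u=np.array([(px[0]-f['cx'])/f['fx'],(px[1]-f['cy'])/f['fy']]); s=u.copy()
    for _ in range(20): s=u/(1+f['k1']*(s@s))
    d=f['E'][:3,:3]@np.array([s[0],s[1],1]); return f['E'][:3,3],d/np.linalg.norm(d)
def onz(f,px,z):
    o,d=ray(f,px); return o+d*(z-o[2])/d[2]
def proj(f,P):
    c=np.linalg.inv(f['E'])@np.append(P,1); s=c[:2]/c[2]; s=s*(1+f['k1']*(s@s))
    return np.array([f['fx']*s[0]+f['cx'],f['fy']*s[1]+f['cy']])
def tri(frs,pxs):
    A=np.zeros((3,3));b=np.zeros(3)
    for f,p in zip(frs,pxs):
        o,d=ray(f,p);M=np.eye(3)-np.outer(d,d);A+=M;b+=M@o
    return np.linalg.solve(A,b)
E
python3 - <<'E'
from h import *
print(monitor.read_state(), bot.grasp_offset)
fs={}
for n in ['scene','top']:
    f=shot(n); fs[n]=f
    cv2.imwrite(f'pics/{n}0.png',f['image'])
    print(n,f['E'].round(3).tolist(),f['fx'],f['k1'])
    for q in ['file_grip','file_blade','file','edge','stand','mat_top','notebook','stapler','pen','cup_white','cup_blue','glasses','ruler']:
        r=optics.pinpoint(f,q); print(q,[(np.round(x['pixel'],1).tolist(),round(x['p'],2)) for x in r[:3]])
pickle.dump(fs,open('f0.pkl','wb'))
E
```

```text
{'time_s': 0.0, 'joint_pos': array([-1.28128044e+00,  5.28240239e-02,  1.40173354e+00, -6.87331656e-06,
        1.68858512e+00, -7.03086719e-02]), 'qvel': array([ 2.20534574e-03, -7.74108523e-04, -7.09593214e-04, -8.79981660e-05,
        2.67635590e-04,  4.04794123e-04]), 'effort': array([-5.89753057e-06, -3.81661713e+01, -3.60184622e+01, -1.04439059e-04,
        6.12738077e-03,  1.35453121e-05]), 'tcp_pos': array([ 0.1847875 , -0.49108481,  0.23047464]), 'ee_rot': array([-0.12598722, -0.69563115, -0.12707615,  0.69575583]), 'contact_force': array([ 0.25269063, -0.29420083, -0.34810596]), 'ft_torque': array([ 1.84556745e-02, -1.00236026e-05,  4.23670470e-02]), 'finger_gap': 0.08529002967116611} 0.0187
scene [[-0.551, 0.699, -0.456, 0.96], [0.834, 0.463, -0.299, 0.326], [0.003, -0.545, -0.838, 0.972], [0.0, 0.0, 0.0, 1.0]] 384.3375098482647 -0.013354924038106413
file_grip [([402.5, 222.1], 0.93), ([339.4, 249.3], 0.63), ([293.4, 195.5], 0.21)]
file_blade [([374.3, 265.9], 0.93), ([432.8, 201.3], 0.58)]
file [([421.3, 205.6], 0.84), ([355.8, 259.3], 0.83)]
edge [([232.7, 193.1], 0.77),
[... 437 characters left out ...]
[339.1, 253.1], 0.27)]
top [[-0.011, -0.993, 0.119, 0.332], [-1.0, 0.012, 0.007, 0.0], [-0.009, -0.118, -0.993, 1.292], [0.0, 0.0, 0.0, 1.0]] 384.8160403932702 0.009346181411963691
file_grip [([144.2, 252.2], 0.94), ([175.1, 193.5], 0.73)]
file_blade [([146.6, 198.0], 0.79), ([130.7, 291.2], 0.58)]
file [([160.1, 194.7], 0.85), ([138.0, 274.7], 0.59)]
edge [([261.7, 160.8], 0.58)]
stand [([257.8, 160.8], 0.85)]
mat_top [([166.1, 196.4], 0.69)]
notebook [([352.4, 183.8], 0.89), ([256.9, 158.7], 0.61)]
stapler [([241.0, 217.6], 0.95)]
pen [([289.1, 217.4], 0.51)]
cup_white [([184.4, 133.2], 0.89)]
cup_blue [([334.1, 125.5], 0.92)]
glasses [([371.6, 179.4], 0.59)]
ruler [([267.0, 122.5], 0.76)]
```

Run:
```python
from h import *
fs=pickle.load(open('f0.pkl','rb'))
f=fs['top']; im=f['image'][100:320,90:410]; cv2.imwrite('pics/top0z.png',cv2.resize(im,None,fx=2.5,fy=2.5,interpolation=cv2.INTER_CUBIC))
```

```text
(no output)
```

View pics/scene0.png

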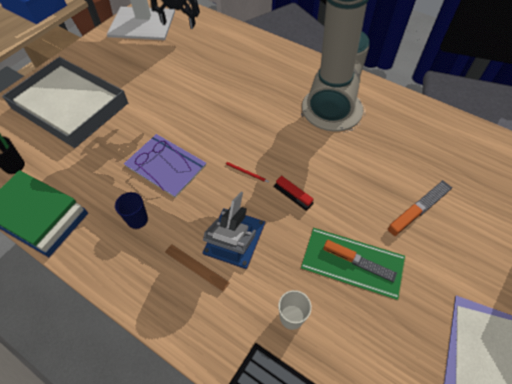

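View pics/top0z.png

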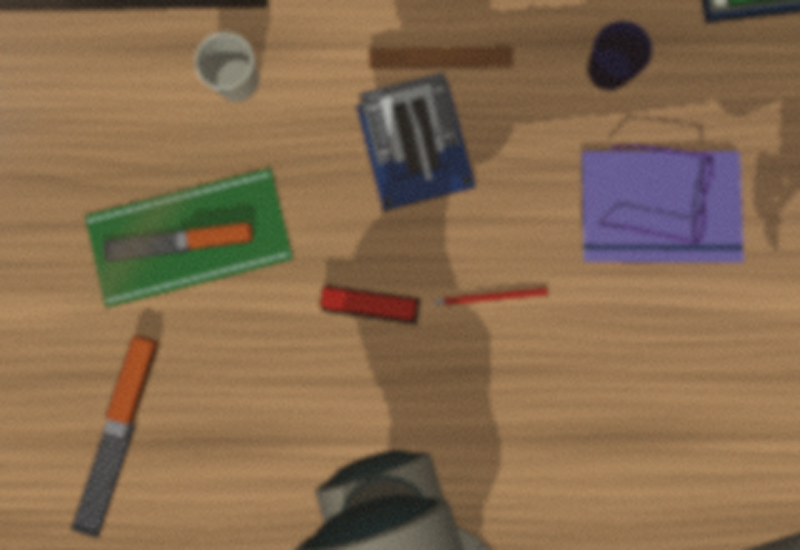

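Two files are in view: one on the green mat (scene 339,249 / top 175,193) and a longer one on the bare desk (scene 402,222 / top 144,252). The one on the mat is shorter and matches the description. Next I measure poses.

Run:
```python
from h import *
fs=pickle.load(open('f0.pkl','rb'))
t,s=fs['top'],fs['scene']
im=s['image'][210:310,290:420]; cv2.imwrite('pics/filez.png',cv2.resize(im,None,fx=5,fy=5,interpolation=cv2.INTER_CUBIC))
print('edge tri',tri([t,s],[(261.7,160.8),(232.7,193.1)]), onz(t,(261.7,160.8),.159),onz(s,(232.7,193.1),.159))
print('stand',onz(t,(257.8,160.8),0),onz(s,(237.2,238.6),0))
print('mat',onz(t,(166.1,196.4),.004),onz(s,(355.6,258.9),.004))
print('grip',onz(t,(175.1,193.5),.017),onz(s,(339.4,249.3),.017))
print('blade',onz(t,(146.6,198.0),.004),onz(s,(374.3,265.9),.004))
print('file',onz(t,(160.1,194.7),.004),onz(s,(355.8,259.3),.004))
# color-based
for n,f in fs.items():
    hsv=cv2.cvtColor(f['image'],cv2.COLOR_BGR2HSV)
    for nm,lo,hi,z in [('orange',(5,150,120),(14,255,255),.03),('green',(60,100,50),(85,255,255),.004),('blue',(100,120,60),(118,255,255),.1)]:
        m=cv2.inRange(hsv,lo,hi)
        if nm=='green': m=cv2.morphologyEx(m,cv2.MORPH_CLOSE,np.ones((15,15)))
        k,l,st,c=cv2.connectedComponentsWithStats(m)
        for i in range(1,k):
            if st[i,4]>80:
                cnt=np.argwhere(l==i)[:,::-1].astype(np.float32)
                r=cv2.minAreaRect(cnt); 
                b=cv2.boxPoints(r)
                print(n,nm,np.round(r[0]),st[i,4],[onz(f,p,z)[:2].round(3).tolist() for p in b])
```

```text
edge tri [ 0.5614465  -0.01224925  0.16537069] [ 0.56146467 -0.01024743  0.159     ] [ 0.55939181 -0.0171063   0.159     ]
stand [5.93881925e-01 1.62171353e-03 2.22044605e-16] [0.59698012 0.01441806 0.        ]
mat [0.47500431 0.31210147 0.004     ] [0.47144947 0.31722135 0.004     ]
grip [0.48293401 0.27902874 0.017     ] [0.47693504 0.26854943 0.017     ]
blade [0.47038171 0.37777245 0.004     ] [0.46205703 0.36782899 0.004     ]
file [0.48101889 0.33245042 0.004     ] [0.47220299 0.31817979 0.004     ]
scene orange [406. 218.] 372 [[0.339, 0.351], [0.233, 0.383], [0.248, 0.411], [0.353, 0.378]]
scene orange [340. 249.] 240 [[0.499, 0.231], [0.476, 0.228], [0.467, 0.309], [0.49, 0.311]]
scene green [ 28. 209.] 3449 [[0.957, -0.636], [0.787, -0.731], [0.76, -0.458], [0.923, -0.39]]
scene green [355. 263.] 4135 [[0.576, 0.207], [0.45, 0.176], [0.387, 0.438], [0.512, 0.453]]
scene blue [32. 11.] 949 [[0.295, -1.37], [0.151, -1.147], [0.252, -1.029], [0.389, -1.24]]
scene blue [233. 237.] 827 [[0.712, -0.002], [0.578, -0.044], [0.558, 0.077], [0.69, 0.11]]
scene blue [ 40. 238.] 214 [[0.943, -0.482], [0.816, -0.334], [0.874, -0.257], [0.994, -0.399]]
top orange [177. 194.] 164 [[0.486, 0.312], [0.495, 0.231], [0.474, 0.228], [0.464, 0.309]]
top orange [141. 251.] 316 [[0.247, 0.413], [0.351, 0.381], [0.341, 0.352], [0.238, 0.385]]
top green [410.  75.] 2824 [[0.96, -0.414], [0.983, -0.638], [0.82, -0.645], [0.797, -0.424]]
top green [171. 193.] 1103 [[0.512, 0.408], [0.562, 0.208], [0.462, 0.182], [0.413, 0.38]]
```

View pics/filez.png

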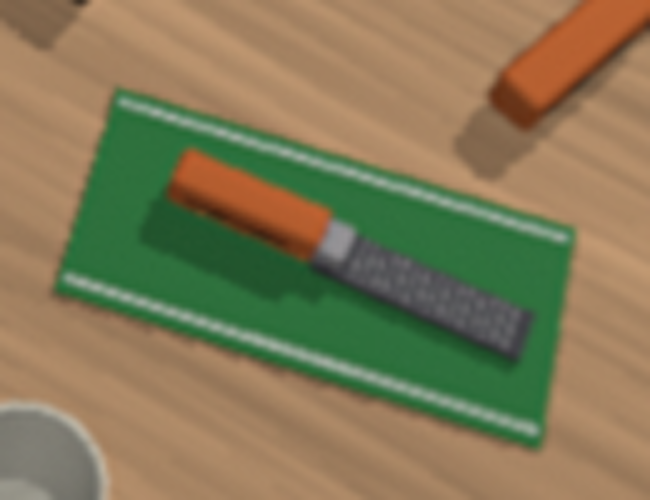

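```bash
cat >> h.py <<'E'
def delta(pos,Rt,nmax=30,step=.04,ang=7.0,T=None):
    """rows (constant) from measured/given pose to target: rotation interpolated; slides in tool axes"""
    T=T_tool() if T is None else T
    rv=R.from_matrix(T[:3,:3].T@Rt).as_rotvec(degrees=True)
    d=np.array(pos)-T[:3,3]
    n=int(max(1,np.ceil(np.linalg.norm(d)/step),np.ceil(np.linalg.norm(rv)/ang)))
    rows=[]
    Rc=T[:3,:3].copy()
    for i in range(n):
        sl=Rc.T@(d/n); rows.append(sl.round(4).tolist())
        Rc=Rc@R.from_rotvec(rv/n,degrees=True).as_matrix()
    print('n',n,'d',d.round(4),'rot/row',(rv/n).round(3).tolist(),'tot rot',rv.round(2)); 
    for i in range(0,n,5): print(rows[i:i+5])
E
python3 - <<'E'
from h import *
T=T_tool();print(T.round(3))
f=shot('wrist');cv2.imwrite('pics/w0.png',f['image']);print(np.round(f['T_tool_cam'],3),f['fx'])
E
```

```text
[[ 0.     0.352 -0.936  0.185]
 [-0.    -0.936 -0.352 -0.491]
 [-1.     0.     0.     0.231]
 [ 0.     0.     0.     1.   ]]
[[-0.    -0.28   0.96  -0.141]
 [ 1.    -0.     0.    -0.   ]
 [ 0.     0.96   0.28  -0.071]
 [ 0.     0.     0.     1.   ]] 304.1813526776175
```

View pics/w0.png

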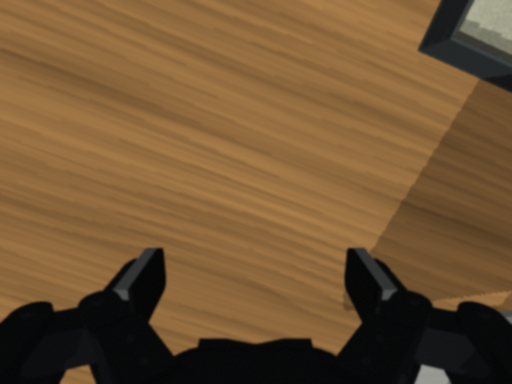

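```bash
cat >> h.py <<'E'
def Rdown(h):
    h=np.radians(h); ty=np.array([np.cos(h),np.sin(h),0]); tx=np.array([0,0,-1.]); return np.column_stack([tx,ty,np.cross(tx,ty)])
E
python3 - <<'E'
from h import *
delta([.44,-.08,.36],Rdown(6.4))
E
```

```text
n 13 d [0.2551 0.4114 0.1287] rot/row [-5.83, 0.0, -0.0] tot rot [-7.578e+01  0.000e+00 -1.000e-02]
[[-0.0099, -0.0227, -0.0295], [-0.0099, -0.0196, -0.0317], [-0.0099, -0.0163, -0.0335], [-0.0099, -0.0128, -0.035], [-0.0099, -0.0092, -0.0361]]
[[-0.0099, -0.0055, -0.0368], [-0.0099, -0.0017, -0.0372], [-0.0099, 0.0021, -0.0372], [-0.0099, 0.0059, -0.0368], [-0.0099, 0.0096, -0.036]]
[[-0.0099, 0.0132, -0.0348], [-0.0099, 0.0166, -0.0333], [-0.0099, 0.0199, -0.0314]]
```

Call:
move_arm(grip=[0,0,0,0,0], slide=[[-0.01,-0.023,-0.03],[-0.01,-0.02,-0.032],[-0.01,-0.016,-0.034],[-0.01,-0.013,-0.035],[-0.01,-0.009,-0.036]], rot=[[-5.8,0,0],[-5.8,0,0],[-5.8,0,0],[-5.8,0,0],[-5.8,0,0]])

```text
time_s: 1.87
tcp_pos: [0.2846, -0.3307, 0.2819]
ee_rot: [0.298, 0.641, 0.298, -0.641]
contact_force: [0.7, -1.2, 1.1]
finger_gap: 0.0855
```

Call:
move_arm(grip=[0,0,0,0,0], slide=[[-0.01,-0.0055,-0.037],[-0.01,-0.002,-0.037],[-0.01,0.002,-0.037],[-0.01,0.006,-0.037],[-0.01,0.01,-0.036]], rot=[[-5.8,0,0],[-5.8,0,0],[-5.8,0,0],[-5.8,0,0],[-5.8,0,0]])

```text
time_s: 2.28
tcp_pos: [0.3835, -0.1725, 0.3321]
ee_rot: [0.45, 0.546, 0.449, -0.546]
contact_force: [-0.0, -0.9, -0.5]
finger_gap: 0.0857
```

Call:
move_arm(grip=[0,0,0,0], slide=[[-0.01,0.013,-0.035],[-0.01,0.017,-0.033],[-0.01,0.02,-0.031],[0,0,0]], rot=[[-5.8,0,0],[-5.8,0,0],[-5.8,0,0],[0,0,0]])

```text
time_s: 2.62
tcp_pos: [0.4449, -0.0758, 0.3629]
ee_rot: [0.529, 0.471, 0.528, -0.469]
contact_force: [-0.5, 1.6, 0.3]
finger_gap: 0.0856
```

Run:
```python
from h import *
f=shot('wrist');cv2.imwrite('pics/w1.png',f['image']);print(T_tool()[:3,3])
e=optics.pinpoint(f,'edge');s=optics.pinpoint(f,'stand')
for r in e[:2]: print('edge',r['pixel'],r['p'],onz(f,r['pixel'],.159))
for r in s[:2]: print('stand',r['pixel'],r['p'],onz(f,r['pixel'],.0))
pickle.dump(f,open('w1.pkl','wb'))
```

```text
[ 0.44387437 -0.0778678   0.36202452]
edge [364.5, 120.0] 0.91 [ 0.55860235 -0.00260941  0.159     ]
stand [357.7, 112.3] 0.95 [0.60166564 0.00900958 0.        ]
```

View pics/w1.png

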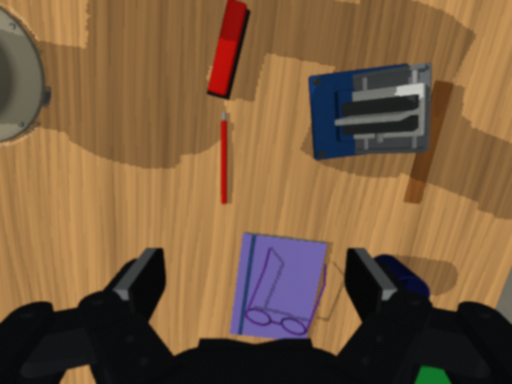

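Call:
move_arm(grip=[0,0,0,0,0], slide=[[0,0.014,-0.036],[0,0.014,-0.036],[0,0.014,-0.036],[0,0.014,-0.036],[0,0,0]], rot=[[0,0,0],[0,0,0],[0,0,0],[0,0,0],[0,0,0]])

```text
time_s: 3.18
tcp_pos: [0.4836, 0.0724, 0.3601]
ee_rot: [0.525, 0.472, 0.527, -0.472]
contact_force: [-0.1, -0.2, -0.1]
finger_gap: 0.0851
```

Run:
```python
from h import *
f=shot('wrist');cv2.imwrite('pics/w2.png',f['image']);print(T_tool()[:3,3])
e=optics.pinpoint(f,'edge');s=optics.pinpoint(f,'stand')
g=pickle.load(open('w1.pkl','rb'))
for r in e[:2]: print('edge',r['pixel'],r['p'],onz(f,r['pixel'],.159),tri([f,g],[r['pixel'],(364.5,120)]))
for r in s[:2]: print('stand',r['pixel'],r['p'],onz(f,r['pixel'],.0))
for q in ['file_grip','file_blade','mat_top']:
  for r in optics.pinpoint(f,q)[:2]: print(q,r['pixel'],r['p'],onz(f,r['pixel'],.017 if q=='file_grip' else .004))
pickle.dump(f,open('w2.pkl','wb'))
a=cv2.resize(g['image'][40:180,290:450],None,fx=4,fy=4,interpolation=cv2.INTER_CUBIC);cv2.imwrite('pics/z1.png',a)
x,y=map(int,e[0]['pixel']);y0=max(0,y-70);x0=max(0,min(x-80,352));print('crop',x0,y0)
cv2.imwrite('pics/z2.png',cv2.resize(f['image'][y0:y0+140,x0:x0+160],None,fx=4,fy=4,interpolation=cv2.INTER_CUBIC))
```

```text
[0.48333794 0.06995207 0.36033942]
edge [308.8, 239.7] 0.74 [ 0.5574483  -0.00236181  0.159     ] [ 0.557943   -0.00247396  0.15924204]
edge [198.9, 243.0] 0.64 [ 0.42413378 -0.02126165  0.159     ] [0.4728959  0.02334119 0.31771198]
stand [320.2, 198.2] 0.82 [0.60263146 0.00878581 0.        ]
file_blade [313.4, 243.1] 0.56 [ 0.60349332 -0.07377072  0.004     ]
crop 228 169
```

View pics/w2.png

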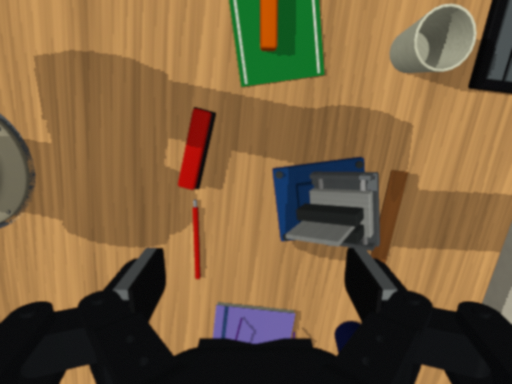

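View pics/z1.png

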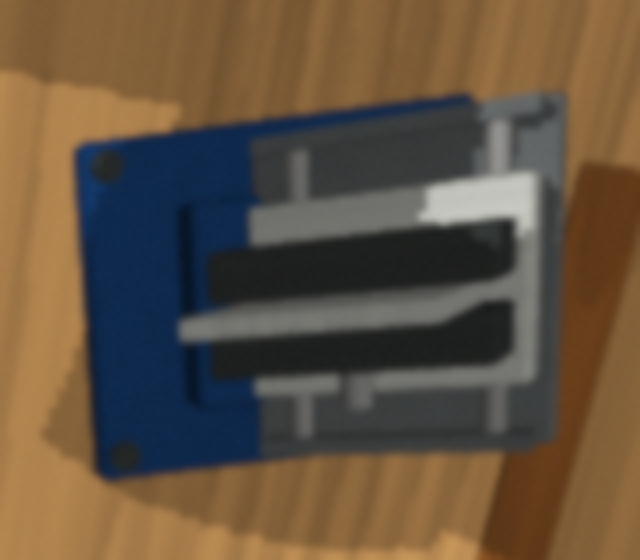

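View pics/z2.png

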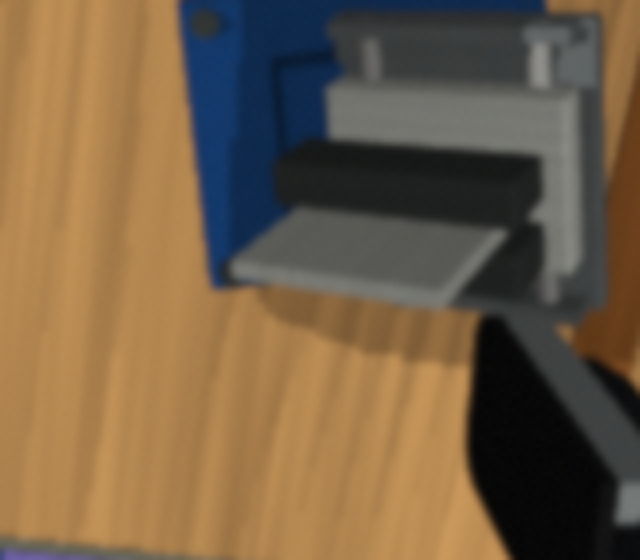

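Run:
```python
from h import *
f=pickle.load(open('w2.pkl','rb'));g=pickle.load(open('w1.pkl','rb'))
lo,hi=.159-.0201,.159+.0201
P=lambda fr,x,y,ox,oy,z: onz(fr,(x/4+ox,y/4+oy),z)
a=P(f,230,272,228,169,lo);b=P(f,445,303,228,169,hi);print('w2',a,b,(a+b)/2,np.degrees(np.arctan2(*(b-a)[1::-1])),np.linalg.norm(b-a))
a=P(g,180,330,290,40,lo);b=P(g,512,290,290,40,hi);print('w1',a,b,(a+b)/2,np.degrees(np.arctan2(*(b-a)[1::-1])),np.linalg.norm(b-a))
for fr,p,q,o in [(g,(107,165),(124,457),(290,40)),(g,(80,150),(100,475),(290,40)),(f,(185,10),(218,285),(228,169))]:
  for z in (0,.05,.1):
    a=P(fr,*p,*o,z);b=P(fr,*q,*o,z);d=a-b;print(z,a.round(4),b.round(4),'yaw',np.degrees(np.arctan2(d[1],d[0]))-90)
```

```text
w2 [ 0.53174473 -0.01038742  0.1389    ] [0.58869251 0.00367994 0.1791    ] [ 0.56021862 -0.00335374  0.159     ] 13.875546979949279 0.0711124419347823
w1 [ 0.53197968 -0.00931618  0.1389    ] [0.60504247 0.01120997 0.1791    ] [0.56851107 0.00094689 0.159     ] 15.692096433021407 0.08588092614777583
0 [0.5285 0.0473 0.    ] [ 0.555  -0.0641  0.    ] yaw 13.387549246652483
0.05 [0.5193 0.0421 0.05  ] [ 0.5432 -0.0583  0.05  ] yaw 13.38754924665254
0.1 [0.5101 0.0369 0.1   ] [ 0.5314 -0.0524  0.1   ] yaw 13.387549246652455
0 [0.5171 0.0515 0.    ] [ 0.5464 -0.0727  0.    ] yaw 13.254505885676437
0.05 [0.5091 0.0459 0.05  ] [ 0.5354 -0.066   0.05  ] yaw 13.254505885676451
0.1 [0.501  0.0403 0.1   ] [ 0.5245 -0.0593  0.1   ] yaw 13.254505885676409
0 [0.5183 0.0465 0.    ] [ 0.5486 -0.076   0.    ] yaw 13.894956870656259
0.05 [0.5141 0.0562 0.05  ] [ 0.5414 -0.0541  0.05  ] yaw 13.894956870656245
0.1 [0.5099 0.0658 0.1   ] [ 0.5341 -0.0323  0.1   ] yaw 13.894956870656245
```

Run:
```python
from h import *
delta([.481,.270,.15],Rdown(6.4))
```

```text
n 8 d [-0.0022  0.2028 -0.2114] rot/row [-0.069, 0.002, -0.002] tot rot [-0.55  0.02 -0.02]
[[0.0264, 0.0023, -0.0253], [0.0264, 0.0023, -0.0253], [0.0264, 0.0024, -0.0252], [0.0264, 0.0024, -0.0252], [0.0264, 0.0024, -0.0252]]
[[0.0264, 0.0025, -0.0252], [0.0264, 0.0025, -0.0252], [0.0264, 0.0025, -0.0252]]
```

Call:
move_arm(grip=[0,0,0,0,0], slide=[[0.026,0.0024,-0.025],[0.026,0.0024,-0.025],[0.026,0.0024,-0.025],[0.026,0.0024,-0.025],[0.026,0.0024,-0.025]], rot=[[0,0,0],[0,0,0],[0,0,0],[0,0,0],[-0.5,0,0]])

```text
time_s: 3.9
tcp_pos: [0.4822, 0.194, 0.2304]
ee_rot: [0.527, 0.472, 0.527, -0.471]
contact_force: [0.1, -1.0, -0.1]
finger_gap: 0.0855
```

Call:
move_arm(grip=[0,0,0,0], slide=[[0.026,0.0024,-0.025],[0.026,0.0024,-0.025],[0.026,0.0024,-0.025],[0,0,0]], rot=[[0,0,0],[0,0,0],[0,0,0],[0,0,0]])

```text
time_s: 4.23
tcp_pos: [0.4782, 0.2706, 0.147]
ee_rot: [0.526, 0.468, 0.529, -0.473]
contact_force: [-1.0, 0.9, -1.6]
finger_gap: 0.0853
```

Run:
```python
from h import *
f=shot('wrist');cv2.imwrite('pics/w3.png',f['image']);print(T_tool().round(4))
for q in ['file_grip','file_blade','mat_top']:
  for r in optics.pinpoint(f,q)[:2]: print(q,r['pixel'],r['p'],onz(f,r['pixel'],.017 if q=='file_grip' else .004))
pickle.dump(f,open('w3.pkl','wb'))
hsv=cv2.cvtColor(f['image'],cv2.COLOR_BGR2HSV)
m=cv2.inRange(hsv,(5,150,110),(14,255,255));k,l,st,c=cv2.connectedComponentsWithStats(m)
for i in range(1,k):
  if st[i,4]>300:
    r=cv2.minAreaRect(np.argwhere(l==i)[:,::-1].astype(np.float32));print([onz(f,p,.03)[:2].round(4).tolist() for p in cv2.boxPoints(r)],cv2.boxPoints(r).tolist())
```

```text
[[-0.0057  0.9935  0.1141  0.4794]
 [-0.0027  0.1141 -0.9935  0.2694]
 [-1.     -0.0059  0.0021  0.1499]
 [ 0.      0.      0.      1.    ]]
file_grip [49.4, 30.0] 0.76 [0.29641313 0.38327484 0.017     ]
file_grip [260.2, 188.3] 0.72 [0.48169272 0.27157942 0.017     ]
file_blade [262.9, 76.1] 0.79 [0.47249454 0.36896082 0.004     ]
file_blade [257.4, 190.1] 0.65 [0.47972598 0.26610875 0.004     ]
mat_top [262.4, 141.9] 0.92 [0.47894244 0.31245068 0.004     ]
[[0.256, 0.3768], [0.2722, 0.4044], [0.361, 0.3775], [0.3472, 0.348]] [[-13.027568817138672, 29.1406192779541], [3.997692108154297, -8.942205429077148], [122.23681640625, 43.917633056640625], [105.2115478515625, 82.00045776367188]]
[[0.4657, 0.3111], [0.4866, 0.3135], [0.4971, 0.2332], [0.4743, 0.2305]] [[247.0, 145.0], [272.0, 145.0], [272.0, 234.0], [247.0, 234.0]]
```

View pics/w3.png

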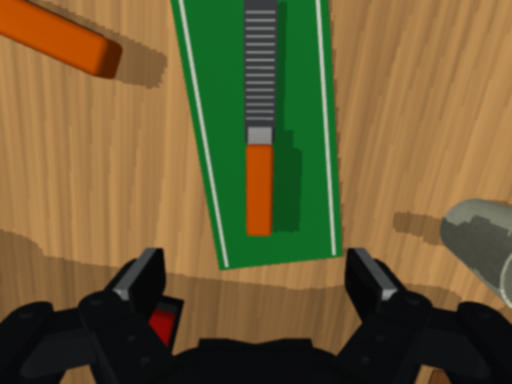

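Call:
move_arm(grip=[0,0,0,0,0], slide=[[0.036,0.0007,-0.0007],[0.036,0.0007,-0.0007],[0.036,0.0007,-0.0007],[0.024,0.0006,-0.0006],[0.011,0,0]], rot=[[0,0,0],[0,0,0],[0,0,0],[0,0,0],[0,0,0]])

```text
time_s: 4.85
tcp_pos: [0.4827, 0.2708, 0.0081]
ee_rot: [0.527, 0.47, 0.527, -0.472]
contact_force: [-0.2, 0.0, -0.5]
finger_gap: 0.0853
```

Call:
move_arm(grip=[100,100,130,160,200], slide=[[0,0,0],[0,0,0],[0,0,0],[0,0,0],[0,0,0]], rot=[[0,0,0],[0,0,0],[0,0,0],[0,0,0],[0,0,0]], grip_force=30)

```text
time_s: 5.27
tcp_pos: [0.4841, 0.273, 0.0122]
ee_rot: [0.528, 0.472, 0.527, -0.47]
contact_force: [-1.7, -0.9, 1.1]
finger_gap: 0.0259
```

Run:
```python
from h import *
s=monitor.read_state();print(s['tcp_pos'],s['contact_force'],s['finger_gap'],s['qvel'].round(3))
```

```text
[0.48408325 0.2730223  0.01218299] [-1.70596481 -0.86075481  1.13501461] 0.02587036744792822 [ 0.004  0.008  0.012  0.     0.002 -0.   ]
```

Call:
move_arm(grip=[240,240,240], slide=[[0,0,0],[0,0,0],[0,0,0]], rot=[[0,0,0],[0,0,0],[0,0,0]])

```text
time_s: 5.52
tcp_pos: [0.4841, 0.2731, 0.0123]
ee_rot: [0.528, 0.472, 0.527, -0.47]
contact_force: [-1.8, -0.4, 6.6]
finger_gap: 0.0233
```

Run:
```python
from h import *
s=monitor.read_state();print(s['tcp_pos'],s['contact_force'],s['finger_gap'],T_tool().round(4))
```

```text
[0.48414268 0.27310308 0.01226242] [-1.84645184 -0.40273837  6.58527095] 0.023327166278418333 [[ 2.700e-03  9.935e-01  1.136e-01  4.841e-01]
 [ 1.100e-03  1.136e-01 -9.935e-01  2.731e-01]
 [-1.000e+00  2.800e-03 -8.000e-04  1.230e-02]
 [ 0.000e+00  0.000e+00  0.000e+00  1.000e+00]]
```

The settled height is 6 mm above what I wanted. I'll reopen slightly, lower and regrip.

Call:
move_arm(grip=[110,110,110,110,110], slide=[[0,0,0],[0,0,0],[0.003,-0.001,0],[0.003,-0.001,0],[0,0,0]], rot=[[0,0,0],[0,0,0],[0,0,0],[0,0,0],[0,0,0]])

```text
time_s: 5.93
tcp_pos: [0.4804, 0.2721, 0.0032]
ee_rot: [0.527, 0.47, 0.528, -0.471]
contact_force: [-0.2, 0.8, 0.6]
finger_gap: 0.0487
```

Run:
```python
from h import *
s=monitor.read_state();print(s['tcp_pos'],s['contact_force'],s['finger_gap'],T_tool().round(4))
```

```text
[0.4803821  0.2721378  0.00316655] [-0.18453315  0.75426333  0.6388629 ] 0.048741289289766725 [[-1.700e-03  9.935e-01  1.136e-01  4.804e-01]
 [-9.000e-04  1.136e-01 -9.935e-01  2.721e-01]
 [-1.000e+00 -1.700e-03  7.000e-04  3.200e-03]
 [ 0.000e+00  0.000e+00  0.000e+00  1.000e+00]]
```

Call:
move_arm(grip=[110,110], slide=[[0,0,0],[0,0,0]], rot=[[0,0,0],[0,0,0]])

```text
time_s: 6.1
tcp_pos: [0.4811, 0.2724, 0.0041]
ee_rot: [0.528, 0.471, 0.528, -0.471]
contact_force: [0.2, -0.3, 0.4]
finger_gap: 0.0481
```

Call:
move_arm(grip=[140,150,165,200,240], slide=[[-0.002,0,0],[0,0,0],[0,0,0],[0,0,0],[0,0,0]], rot=[[0,0,0],[0,0,0],[0,0,0],[0,0,0],[0,0,0]], grip_force=30)

```text
time_s: 6.52
tcp_pos: [0.4816, 0.2725, 0.0067]
ee_rot: [0.528, 0.471, 0.527, -0.47]
contact_force: [1.3, 0.9, 2.8]
finger_gap: 0.0236
```

Call:
move_arm(grip=[240,240], slide=[[0,0,0],[0,0,0]], rot=[[0,0,0],[0,0,0]], grip_force=30)

```text
time_s: 6.68
tcp_pos: [0.4816, 0.2725, 0.0067]
ee_rot: [0.528, 0.471, 0.527, -0.47]
contact_force: [0.9, -0.3, 3.1]
finger_gap: 0.0233
```

Call:
move_arm(grip=[255,255,255,255], slide=[[0,0,0],[0,0,0],[-0.01,0,0],[-0.03,0,0]], rot=[[0,0,0],[0,0,0],[0,0,0],[0,0,0]], grip_force=115)

```text
time_s: 7.02
tcp_pos: [0.4776, 0.2706, 0.0414]
ee_rot: [0.526, 0.467, 0.529, -0.475]
contact_force: [-0.5, -0.1, -3.7]
finger_gap: 0.0217
```

Call:
move_arm(grip=[255,255,255,255,255], slide=[[-0.035,0,0],[-0.035,0,0],[-0.035,0,0],[-0.035,0,0],[-0.035,0,0]], rot=[[0,0,0],[0,0,0],[0,0,0],[0,0,0],[0,0,0]])

```text
time_s: 7.43
tcp_pos: [0.4802, 0.272, 0.2225]
ee_rot: [0.527, 0.47, 0.528, -0.472]
contact_force: [0.6, 0.7, -2.6]
finger_gap: 0.0214
```

Call:
move_arm(grip=[255,255,255,255], slide=[[-0.035,0,0],[-0.035,0,0],[-0.035,0,0],[0,0,0]], rot=[[0,0,0],[0,0,0],[0,0,0],[0,0,0]])

```text
time_s: 7.77
tcp_pos: [0.4818, 0.2728, 0.3345]
ee_rot: [0.529, 0.474, 0.526, -0.467]
contact_force: [-0.3, 0.3, -0.7]
finger_gap: 0.0221
```

Run:
```python
from h import *
s=monitor.read_state();print(s['tcp_pos'],s['contact_force'],s['finger_gap'],s['joint_pos'].round(3))
f=shot('wrist');cv2.imwrite('pics/w4.png',f['image']);pickle.dump(f,open('w4.pkl','wb'))
g=shot('scene');cv2.imwrite('pics/s4.png',cv2.resize(g['image'][100:320,200:420],None,fx=2.7,fy=2.7));pickle.dump(g,open('s4.pkl','wb'))
for q in ['file_grip','file_blade']:
  for r in optics.pinpoint(f,q)[:2]: print(q,r['pixel'],r['p'])
```

```text
[0.48177393 0.27278898 0.33451759] [-0.28255252  0.25593536 -0.65051471] 0.022074240207722817 [ 0.449  0.128  1.116 -0.     1.886  0.335]
file_grip [255.3, 263.1] 0.71
file_grip [128.6, 63.9] 0.68
file_blade [40.0, 26.5] 0.76
file_blade [256.3, 43.6] 0.68
```

View pics/w4.png

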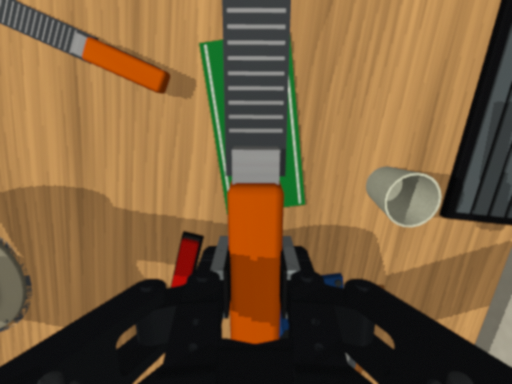

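View pics/s4.png

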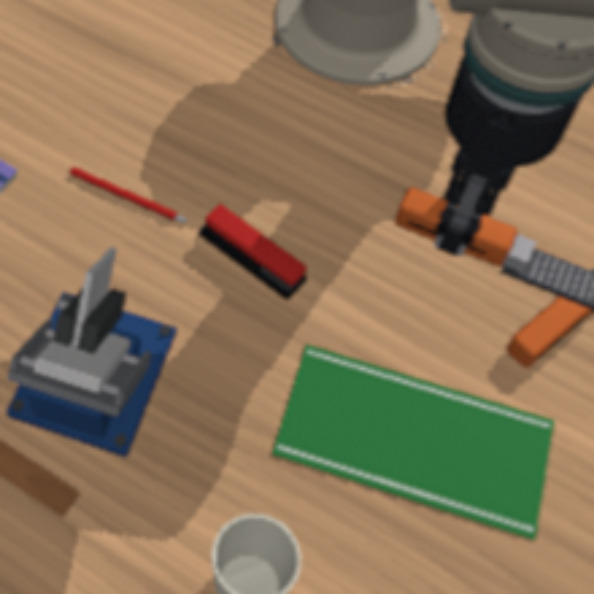

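```bash
cat > ov.py <<'E'
from h import *
def model(f,Tf,im,sc):
    # Tf: file(origin at file_grip) -> world
    def box(x0,x1,hw,z0,z1,col):
        c=[(x,y,z) for x in(x0,x1) for y in(-hw,hw) for z in(z0,z1)]
        p=[tuple((proj(f,(Tf@np.append(q,1))[:3])*sc).astype(int)) for q in c]
        for i in range(8):
            for j in range(i):
                if sum(a!=b for a,b in zip(c[i],c[j]))==1: cv2.line(im,p[i],p[j],col,1)
    box(-.0425,.0425,.012,-.013,.013,(255,0,0)); box(.0425,.1575,.014,-.013,-.007,(0,255,255))
def Tfile(T,dtx,dtz,pitch,dty=0):
    # file axes in tool: fx=-tz, fy=-ty, fz=-tx; pitch>0: tip down
    Rf=np.column_stack([[0,0,-1.],[0,-1,0],[-1,0,0]])@R.from_euler('y',pitch,degrees=True).as_matrix()
    M=np.eye(4);M[:3,:3]=Rf;M[:3,3]=[dtx,dty,dtz];return T@M
E
python3 - <<'E'
from ov import *
f=pickle.load(open('w4.pkl','rb'));T=f['E']@np.linalg.inv(np.array(f['T_tool_cam']))
im=cv2.resize(f['image'],None,fx=1.5,fy=1.5,interpolation=cv2.INTER_CUBIC)
model(f,Tfile(T,-.0103,0,0),im,1.5);cv2.imwrite('pics/ov4.png',im)
E
```

```text
(no output)
```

View pics/ov4.png

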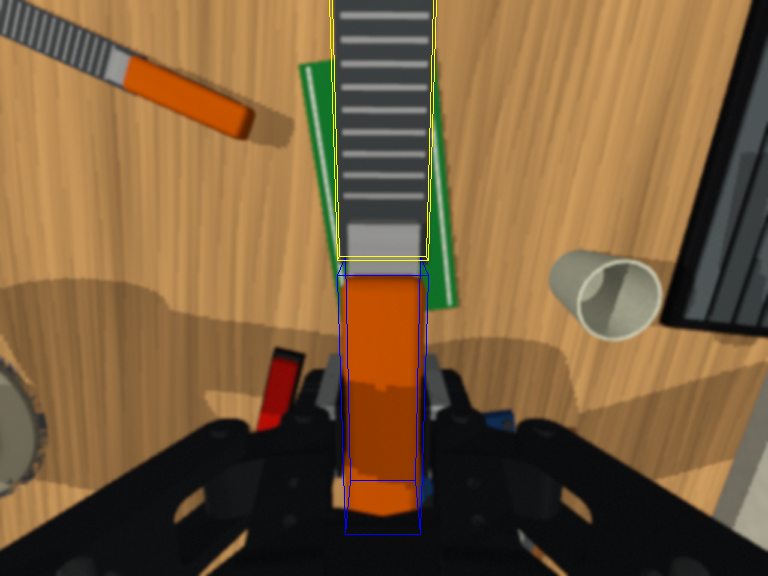

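```bash
cat >> h.py <<'E'
E0=np.array([.559,-.003,.159]); YAW=13.7; DTX=-.0103
def edgeR():
    t=np.radians(YAW);a=np.array([np.cos(t),np.sin(t),0]);b=np.array([-np.sin(t),np.cos(t),0]);z=np.array([0,0,1.])
    c,s=np.cos(np.radians(35)),np.sin(np.radians(35))
    return c*a+s*z, b, c*z-s*a
def tcp_for(c,h,x=0):
    ex,b,ez=edgeR(); Rt=np.column_stack([-ez,ex,-b])
    return E0+x*ex-c*b+(.013+DTX+h)*ez, Rt
def where():
    """tcp in edge terms: c, h, x, rot error deg in tool axes"""
    T=T_tool();ex,b,ez=edgeR();p,Rt=tcp_for(0,0);d=T[:3,3]-p
    return dict(c=round(-d@b*1e3,1),h=round(d@ez*1e3,1),x=round(d@ex*1e3,1),rot=R.from_matrix(T[:3,:3].T@Rt).as_rotvec(degrees=True).round(2))
E
python3 - <<'E'
from h import *
p,Rt=tcp_for(.148,.07);print(p)
delta(p,Rt,step=.032,ang=6)
E
```

```text
[ 0.55353941 -0.15666519  0.21855235]
n 14 d [ 0.0729 -0.4288 -0.1054] rot/row [-0.495, 0.162, 2.513] tot rot [-6.94  2.27 35.18]
[[0.0076, 0.0017, 0.031], [0.0075, 0.0011, 0.031], [0.0075, 0.0005, 0.0311], [0.0074, -0.0001, 0.0311], [0.0073, -0.0007, 0.0311]]
[[0.0072, -0.0012, 0.0311], [0.007, -0.0018, 0.0311], [0.0068, -0.0024, 0.0311], [0.0066, -0.003, 0.0311], [0.0064, -0.0035, 0.0311]]
[[0.0062, -0.0041, 0.0311], [0.0059, -0.0046, 0.0311], [0.0056, -0.0051, 0.0311], [0.0053, -0.0056, 0.031]]
```

Call:
move_arm(grip=[255,255,255,255,255], slide=[[0.003,0.001,0.031],[0.003,0.001,0.031],[0.003,0,0.031],[0.003,0,0.031],[0.004,0,0.031]], rot=[[-0.5,0.16,2.5],[-0.5,0.16,2.5],[-0.5,0.16,2.5],[-0.5,0.16,2.5],[-0.5,0.16,2.5]])

```text
time_s: 8.38
tcp_pos: [0.5042, 0.1179, 0.3072]
ee_rot: [0.582, 0.516, 0.488, -0.396]
contact_force: [0.7, -0.2, -2.5]
finger_gap: 0.0219
```

Call:
move_arm(grip=[255,255,255,255,255], slide=[[0.006,0,0.031],[0.007,-0.001,0.031],[0.007,-0.002,0.031],[0.007,-0.003,0.031],[0.007,-0.004,0.031]], rot=[[-0.5,0.16,2.5],[-0.5,0.16,2.5],[-0.5,0.16,2.5],[-0.5,0.16,2.5],[-0.5,0.16,2.5]])

```text
time_s: 8.8
tcp_pos: [0.5321, -0.0341, 0.2696]
ee_rot: [0.629, 0.557, 0.441, -0.316]
contact_force: [0.9, 1.3, -2.3]
finger_gap: 0.022
```

Call:
move_arm(grip=[255,255,255,255,255], slide=[[0.007,-0.004,0.031],[0.006,-0.005,0.031],[0.006,-0.005,0.031],[0.005,-0.005,0.031],[0,0,0]], rot=[[-0.5,0.16,2.5],[-0.5,0.16,2.5],[-0.5,0.16,2.5],[-0.5,0.16,2.5],[0,0,0]])

```text
time_s: 9.22
tcp_pos: [0.5525, -0.1592, 0.2352]
ee_rot: [0.659, 0.585, 0.4, -0.252]
contact_force: [0.5, -0.6, -3.8]
finger_gap: 0.0217
```

Run:
```python
from h import *
s=monitor.read_state();print(s['tcp_pos'],s['contact_force'],s['joint_pos'].round(3));print(where())
p,Rt=tcp_for(.148,.04);delta(p,Rt,step=.03,ang=6)
```

```text
[ 0.55252599 -0.15915964  0.23519436] [ 0.46290147 -0.63674234 -3.75692402] [-0.544 -0.163  1.699  0.449  1.187 -0.858]
{'c': np.float64(150.2), 'h': np.float64(84.5), 'x': np.float64(8.3), 'rot': array([-0.36, -0.06,  0.28])}
n 2 d [ 0.0177  0.0066 -0.0412] rot/row [-0.18, -0.031, 0.138] tot rot [-0.36 -0.06  0.28]
[[0.0223, -0.004, -0.001], [0.0223, -0.0041, -0.0011]]
```

Call:
move_arm(grip=[255,255,255,255], slide=[[0.022,-0.004,-0.001],[0.022,-0.004,-0.001],[0.005,0,0],[0,0,0]], rot=[[-0.2,0,0.15],[-0.2,0,0.15],[0,0,0],[0,0,0]])

```text
time_s: 9.55
tcp_pos: [0.574, -0.1465, 0.1929]
ee_rot: [0.662, 0.583, 0.401, -0.247]
contact_force: [-0.6, 0.5, -2.8]
finger_gap: 0.0215
```

Run:
```python
from ov import *
print(where())
f=shot('wrist');T=f['E']@np.linalg.inv(np.array(f['T_tool_cam']));print(where());s=monitor.read_state();print(s['contact_force'])
g=shot('scene');g2=shot('top')
pickle.dump((f,g,g2),open('c5.pkl','wb'))
ex,b,ez=edgeR()
def ed(fr,im,sc):
    cs=[E0+sx*.035*ex+sy*.003*b for sx,sy in [(-1,-1),(1,-1),(1,1),(-1,1)]]
    p=[tuple((proj(fr,c)*sc).astype(int)) for c in cs]
    for i in range(4): cv2.line(im,p[i],p[i-1],(0,0,255),1)
im=cv2.resize(f['image'],None,fx=1.5,fy=1.5);model(f,Tfile(T,-.0103,0,0),im,1.5);ed(f,im,1.5);cv2.imwrite('pics/w5.png',im)
a=[]
for fr,(x,y) in [(g,(150,130)),(g2,(200,90))]:
    im=cv2.resize(fr['image'],None,fx=3,fy=3,interpolation=cv2.INTER_CUBIC);model(fr,Tfile(T,-.0103,0,0),im,3);ed(fr,im,3);a.append(im[y*3:y*3+480,x*3:x*3+390])
cv2.imwrite('pics/sc5.png',np.hstack(a))
```

```text
{'c': np.float64(143.0), 'h': np.float64(36.2), 'x': np.float64(3.5), 'rot': array([ 0.32, -0.3 , -0.02])}
{'c': np.float64(143.6), 'h': np.float64(37.8), 'x': np.float64(5.3), 'rot': array([ 0.39, -0.18, -0.18])}
[-0.33117678 -0.39484987 -2.41392221]
```

View pics/w5.png

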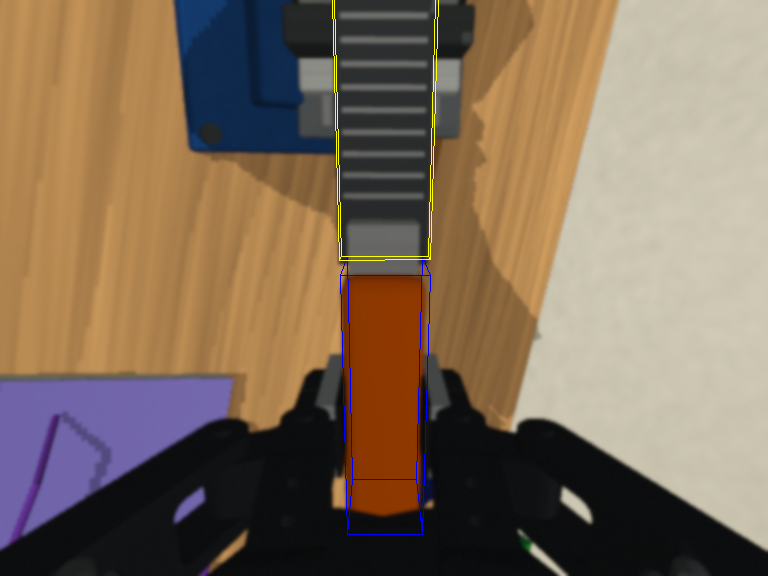

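View pics/sc5.png

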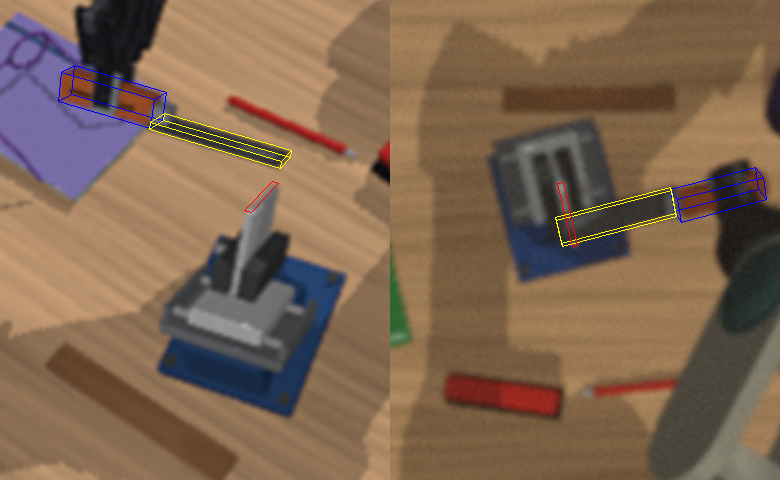

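Call:
move_arm(grip=[255,255,255,255], slide=[[0.012,-0.002,0.003],[0.012,-0.002,0.002],[0.004,0,0],[0,0,0]], rot=[[0.3,-0.1,-0.1],[0,0,0],[0,0,0],[0,0,0]])

```text
time_s: 10.03
tcp_pos: [0.589, -0.1493, 0.1716]
ee_rot: [0.663, 0.584, 0.398, -0.248]
contact_force: [-0.2, 0.1, -2.4]
finger_gap: 0.0221
```

```bash
cat >> h.py <<'E'
def fe():
    s=monitor.read_state();ex,b,ez=edgeR();F=s['contact_force'];return s['time_s'],'F x,b,z',np.round([F@ex,F@b,F@ez],2),'M',np.round(s['ft_torque'],3)
E
python3 - <<'E'
from h import *
print(where(),fe())
f=shot('scene');pickle.dump(f,open('s6.pkl','wb'));print(where(),fe())
cv2.imwrite('pics/s6.png',cv2.resize(f['image'][130:290,150:350],None,fx=4,fy=3.7,interpolation=cv2.INTER_CUBIC))
E
```

```text
{'c': np.float64(149.3), 'h': np.float64(10.8), 'x': np.float64(2.7), 'rot': array([ 0.13,  0.02, -0.22])} (10.0333, 'F x,b,z', array([-1.51,  0.16, -1.92]), 'M', array([-0.272,  0.468, -0.06 ]))
{'c': np.float64(149.4), 'h': np.float64(11.3), 'x': np.float64(3.2), 'rot': array([ 0.15,  0.05, -0.26])} (10.0833, 'F x,b,z', array([-1.41,  0.17, -1.64]), 'M', array([-0.346,  0.464, -0.03 ]))
```

View pics/s6.png

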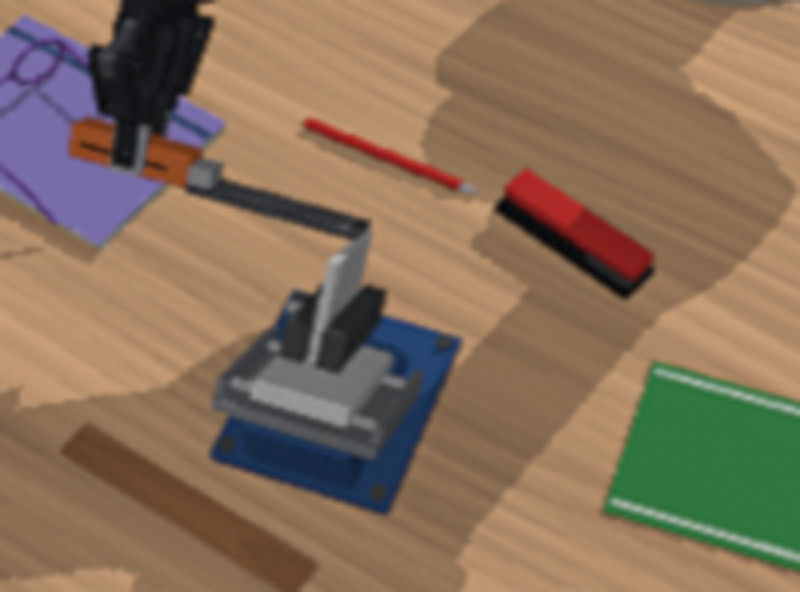

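Call:
move_arm(grip=[255,255,255,255], slide=[[0.004,-0.001,0],[0.003,-0.001,0],[0,0,0],[0,0,0]], rot=[[0,0,-0.2],[0,0,0],[0,0,0],[0,0,0]])

```text
time_s: 10.42
tcp_pos: [0.5913, -0.1489, 0.1649]
ee_rot: [0.663, 0.583, 0.399, -0.249]
contact_force: [0.0, 0.8, -3.0]
finger_gap: 0.0216
```

Run:
```python
from h import *
print(where(),fe())
```

```text
{'c': np.float64(149.4), 'h': np.float64(3.9), 'x': np.float64(0.8), 'rot': array([ 0.13,  0.05, -0.05])} (10.4167, 'F x,b,z', array([-1.56,  0.82, -2.58]), 'M', array([-0.313,  0.412,  0.002]))
```

Call:
move_arm(grip=[255,255,255,255], slide=[[0.002,0,0],[0.002,0,0],[0,0,0],[0,0,0]], rot=[[0,0,0],[0,0,0],[0,0,0],[0,0,0]])

```text
time_s: 10.75
tcp_pos: [0.5937, -0.1484, 0.1618]
ee_rot: [0.663, 0.583, 0.399, -0.249]
contact_force: [-0.4, -0.6, -1.3]
finger_gap: 0.0218
```

Run:
```python
from h import *
print(where(),fe())
```

```text
{'c': np.float64(149.5), 'h': np.float64(-0.0), 'x': np.float64(1.0), 'rot': array([ 0.12,  0.05, -0.07])} (10.75, 'F x,b,z', array([-1.15, -0.51, -0.77]), 'M', array([-0.146,  0.422,  0.098]))
```

Call:
move_arm(grip=[255,255,255,255,255], slide=[[0.002,0,-0.001],[0.0015,0,-0.003],[0,0,-0.008],[0,0,-0.01],[0,0,-0.01]], rot=[[0,0,0],[0,0,0],[0,0,0],[0,0,0],[0,0,0]])

```text
time_s: 11.17
tcp_pos: [0.5877, -0.116, 0.1587]
ee_rot: [0.663, 0.583, 0.399, -0.249]
contact_force: [-0.9, -1.6, -0.7]
finger_gap: 0.0221
```

Run:
```python
from h import *
print(where(),fe())
```

```text
{'c': np.float64(116.6), 'h': np.float64(-3.6), 'x': np.float64(0.8), 'rot': array([ 0.12,  0.06, -0.06])} (11.1667, 'F x,b,z', array([-1.42, -1.33,  0.1 ]), 'M', array([-0.266,  0.492,  0.015]))
```

Call:
move_arm(grip=[255,255,255,255], slide=[[0.0005,0,-0.011],[0.0005,0,-0.011],[0,0,-0.011],[0,0,-0.011]], rot=[[0,0,0],[0,0,0],[0,0,0],[0,0,0]])

```text
time_s: 11.5
tcp_pos: [0.5777, -0.0728, 0.1579]
ee_rot: [0.663, 0.583, 0.399, -0.249]
contact_force: [-1.2, -3.8, -0.3]
finger_gap: 0.0217
```

Run:
```python
from h import *
print(where(),fe())
f=shot('scene')
cv2.imwrite('pics/s7.png',cv2.resize(f['image'][130:290,150:350],None,fx=4,fy=3.7,interpolation=cv2.INTER_CUBIC))
print(where(),fe())
```

```text
{'c': np.float64(72.2), 'h': np.float64(-4.6), 'x': np.float64(0.7), 'rot': array([ 0.15,  0.05, -0.07])} (11.5, 'F x,b,z', array([-1.89, -3.39,  0.91]), 'M', array([-0.355,  0.414, -0.071]))
{'c': np.float64(70.6), 'h': np.float64(-4.7), 'x': np.float64(0.7), 'rot': array([ 0.17, -0.05, -0.05])} (11.55, 'F x,b,z', array([-0.78, -0.15, -0.09]), 'M', array([-0.243,  0.362,  0.084]))
```

View pics/s7.png

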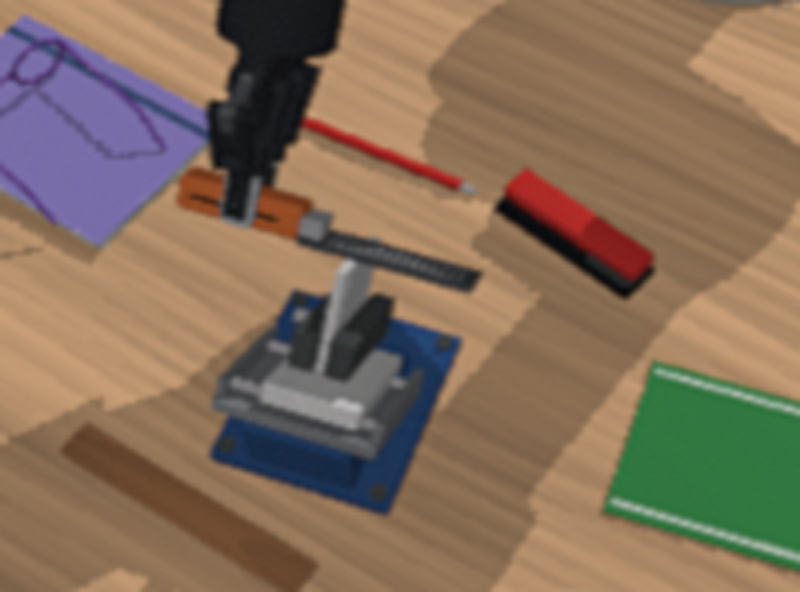

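Call:
move_arm(grip=[255,255,255,255,255], slide=[[0,0,-0.01],[0,0,-0.011],[0,0,-0.004],[-0.025,0,-0.001],[-0.03,0,0]], rot=[[0,0,0],[0,0,0],[0,0,0],[0,0,0],[0,0,0]])

```text
time_s: 11.97
tcp_pos: [0.5396, -0.0548, 0.1997]
ee_rot: [0.661, 0.583, 0.402, -0.25]
contact_force: [1.2, 0.1, -2.2]
finger_gap: 0.0219
```

Run:
```python
from h import *
print(where(),fe())
```

```text
{'c': np.float64(45.8), 'h': np.float64(48.5), 'x': np.float64(-2.1), 'rot': array([ 0.1 , -0.18,  0.28])} (11.9667, 'F x,b,z', array([-0.25, -0.24, -2.46]), 'M', array([-0.328,  0.388,  0.026]))
```

Call:
move_arm(grip=[255,255,255,255,255], slide=[[0,0,0.026],[0,0,0.026],[0,0,0.026],[0,0,0.026],[0,0,0]], rot=[[0,0,0],[0,0,0],[0,0,0],[0,0,0],[0,0,0]])

```text
time_s: 12.38
tcp_pos: [0.5662, -0.1607, 0.2021]
ee_rot: [0.662, 0.583, 0.398, -0.25]
contact_force: [-0.1, 0.1, -2.5]
finger_gap: 0.022
```

Run:
```python
from ov import *
f=shot('wrist');T=f['E']@np.linalg.inv(np.array(f['T_tool_cam']))
g=shot('scene')
print(where(),fe())
a=cv2.resize(f['image'],None,fx=1.5,fy=1.5);model(f,Tfile(T,-.0103,0,0),a,1.5)
b=cv2.resize(g['image'],None,fx=3,fy=3,interpolation=cv2.INTER_CUBIC);model(g,Tfile(T,-.0103,0,0),b,3)
cv2.imwrite('pics/o8.png',np.hstack([a[0:576,230:530],b[330:906,380:860]]))
```

```text
{'c': np.float64(151.8), 'h': np.float64(49.7), 'x': np.float64(-0.1), 'rot': array([0.02, 0.02, 0.03])} (12.4833, 'F x,b,z', array([-1.14,  0.3 , -2.29]), 'M', array([-0.278,  0.495, -0.005]))
```

View pics/o8.png

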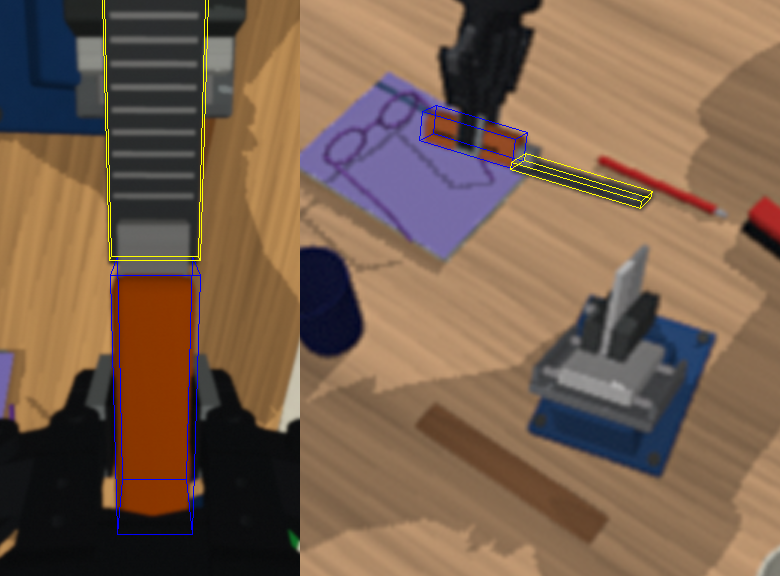

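Call:
move_arm(grip=[255,255,255,255,255], slide=[[0.022,0,-0.001],[0.016,0,-0.001],[0.008,0,0],[0,0,0],[0,0,0]], rot=[[0,0,0],[0,0,0],[0,0,0],[0,0,0],[0,0,0]])

```text
time_s: 12.9
tcp_pos: [0.591, -0.1482, 0.1651]
ee_rot: [0.663, 0.583, 0.399, -0.249]
contact_force: [0.1, -0.9, -2.7]
finger_gap: 0.0216
```

Run:
```python
from h import *
print(where(),fe())
```

```text
{'c': np.float64(148.7), 'h': np.float64(4.2), 'x': np.float64(0.8), 'rot': array([ 0.17, -0.02, -0.02])} (12.9, 'F x,b,z', array([-1.68, -0.87, -2.14]), 'M', array([-0.351,  0.467, -0.021]))
```

Call:
move_arm(grip=[255,255,255,255,255], slide=[[0.0045,0,0],[0.0025,0,-0.001],[0.002,0,-0.002],[0,0,-0.006],[0,0,-0.01]], rot=[[0,0,0],[0,0,0],[0,0,0],[0,0,0],[0,0,0]])

```text
time_s: 13.32
tcp_pos: [0.5916, -0.1297, 0.1583]
ee_rot: [0.663, 0.583, 0.398, -0.249]
contact_force: [-1.5, -1.9, 0.6]
finger_gap: 0.0218
```

Run:
```python
from h import *
print(where(),fe())
```

```text
{'c': np.float64(130.8), 'h': np.float64(-4.2), 'x': np.float64(1.0), 'rot': array([ 0.1 ,  0.13, -0.08])} (13.3167, 'F x,b,z', array([-1.25, -1.47,  1.56]), 'M', array([-0.236,  0.458,  0.013]))
```

Call:
move_arm(grip=[255,255,255,255,255], slide=[[0,0,-0.011],[0,0,-0.011],[0,0,-0.011],[0,0,-0.011],[0,0,-0.011]], rot=[[0,0,0],[0,0,0],[0,0,0],[0,0,0],[0,0,0]])

```text
time_s: 13.73
tcp_pos: [0.5782, -0.0747, 0.1579]
ee_rot: [0.663, 0.583, 0.399, -0.249]
contact_force: [-1.2, -2.0, -0.6]
finger_gap: 0.022
```

Run:
```python
from h import *
print(where(),fe())
```

```text
{'c': np.float64(74.2), 'h': np.float64(-4.6), 'x': np.float64(0.7), 'rot': array([ 0.16,  0.05, -0.07])} (13.7333, 'F x,b,z', array([-1.69, -1.66,  0.4 ]), 'M', array([-0.371,  0.487, -0.056]))
```

Stroke 2 looks good; now its end, then the lift and return.

Call:
move_arm(grip=[255,255,255,255,255], slide=[[0,0,-0.011],[0,0,-0.011],[0,0,-0.005],[-0.025,0,-0.001],[-0.03,0,0]], rot=[[0,0,0],[0,0,0],[0,0,0],[0,0,0],[0,0,0]])

```text
time_s: 14.15
tcp_pos: [0.5396, -0.0545, 0.1997]
ee_rot: [0.661, 0.583, 0.402, -0.25]
contact_force: [0.4, -0.8, -2.5]
finger_gap: 0.0217
```

Run:
```python
from h import *
print(where(),fe())
```

```text
{'c': np.float64(45.4), 'h': np.float64(48.5), 'x': np.float64(-2.1), 'rot': array([ 0.11, -0.19,  0.28])} (14.15, 'F x,b,z', array([-1.26, -0.84, -2.18]), 'M', array([-0.328,  0.464, -0.04 ]))
```

Call:
move_arm(grip=[255,255,255,255,255], slide=[[0,0,0.026],[0,0,0.026],[0,0,0.026],[0,0,0.025],[0,0,0]], rot=[[0,0,0],[0,0,0],[0,0,0],[0,0,0],[0,0,0]])

```text
time_s: 14.57
tcp_pos: [0.5659, -0.1593, 0.2021]
ee_rot: [0.662, 0.583, 0.398, -0.25]
contact_force: [-0.0, 0.0, -2.3]
finger_gap: 0.0222
```

Call:
move_arm(grip=[255,255,255,255,255], slide=[[0.022,0,0],[0.016,0,0],[0.007,0,0],[0,0,0],[0,0,0]], rot=[[0,0,0],[0,0,0],[0,0,0],[0,0,0],[0,0,0]])

```text
time_s: 14.98
tcp_pos: [0.5906, -0.1495, 0.1658]
ee_rot: [0.662, 0.583, 0.399, -0.249]
contact_force: [-0.2, -0.6, -2.2]
finger_gap: 0.0221
```

Run:
```python
from h import *
print(where(),fe())
```

```text
{'c': np.float64(149.8), 'h': np.float64(5.2), 'x': np.float64(0.7), 'rot': array([ 0.15, -0.01, -0.01])} (14.9833, 'F x,b,z', array([-1.47, -0.54, -1.6 ]), 'M', array([-0.368,  0.458,  0.01 ]))
```

Third stroke.

Call:
move_arm(grip=[255,255,255,255,255], slide=[[0.005,0,0],[0.003,0,-0.001],[0.002,0,-0.002],[0,0,-0.007],[0,0,-0.01]], rot=[[0,0,0],[0,0,0],[0,0,0],[0,0,0],[0,0,0]])

```text
time_s: 15.4
tcp_pos: [0.5916, -0.1295, 0.1583]
ee_rot: [0.663, 0.583, 0.398, -0.249]
contact_force: [-1.4, -3.2, 0.1]
finger_gap: 0.0221
```

Run:
```python
from h import *
print(where(),fe())
```

```text
{'c': np.float64(130.6), 'h': np.float64(-4.2), 'x': np.float64(1.0), 'rot': array([ 0.1 ,  0.12, -0.08])} (15.4, 'F x,b,z', array([-1.67, -2.73,  1.35]), 'M', array([-0.262,  0.474,  0.015]))
```

Call:
move_arm(grip=[255,255,255,255,255], slide=[[0,0,-0.011],[0,0,-0.011],[0,0,-0.011],[0,0,-0.011],[0,0,-0.011]], rot=[[0,0,0],[0,0,0],[0,0,0],[0,0,0],[0,0,0]])

```text
time_s: 15.82
tcp_pos: [0.5782, -0.0747, 0.1579]
ee_rot: [0.663, 0.583, 0.399, -0.249]
contact_force: [-1.3, -1.7, 0.9]
finger_gap: 0.0218
```

Run:
```python
from h import *
print(where(),fe())
```

```text
{'c': np.float64(74.2), 'h': np.float64(-4.6), 'x': np.float64(0.7), 'rot': array([ 0.15,  0.05, -0.06])} (15.8167, 'F x,b,z', array([-0.8 , -1.36,  1.7 ]), 'M', array([-0.369,  0.422, -0.028]))
```

Call:
move_arm(grip=[255,255,255,255,255], slide=[[0,0,-0.011],[0,0,-0.011],[0,0,-0.005],[-0.025,0,-0.001],[-0.035,0,0]], rot=[[0,0,0],[0,0,0],[0,0,0],[0,0,0],[0,0,0]])

```text
time_s: 16.23
tcp_pos: [0.5366, -0.055, 0.2029]
ee_rot: [0.661, 0.583, 0.402, -0.25]
contact_force: [0.0, -0.5, -2.5]
finger_gap: 0.0221
```

Call:
move_arm(grip=[255,255,255], slide=[[-0.035,0,0],[-0.025,0,0],[0,0,0]], rot=[[0,0,0],[0,0,0],[0,0,0]])

```text
time_s: 16.48
tcp_pos: [0.5048, -0.0654, 0.2617]
ee_rot: [0.665, 0.583, 0.396, -0.247]
contact_force: [0.3, 0.1, -1.4]
finger_gap: 0.0219
```

Run:
```python
from h import *
print(where(),fe())
f=pickle.load(open('f0.pkl','rb'))
# return target: TCP so that file as originally (yaw 96.5)
delta([.474,.265,.15],Rdown(8),step=.03,ang=6)
g=shot('scene');cv2.imwrite('pics/s9.png',g['image'])
```

```text
{'c': np.float64(47.8), 'h': np.float64(120.1), 'x': np.float64(3.7), 'rot': array([ 0.26,  0.29, -0.46])} (16.4833, 'F x,b,z', array([-0.52,  0.04, -1.31]), 'M', array([-0.265,  0.428,  0.01 ]))
n 12 d [-0.0308  0.3304 -0.1117] rot/row [0.473, -0.117, -2.954] tot rot [  5.68  -1.4  -35.45]
[[0.0098, -0.002, -0.0274], [0.0098, -0.0017, -0.0274], [0.0098, -0.0014, -0.0274], [0.0099, -0.0012, -0.0274], [0.0098, -0.0009, -0.0274]]
[[0.0098, -0.0006, -0.0275], [0.0098, -0.0003, -0.0275], [0.0098, -0.0, -0.0275], [0.0097, 0.0002, -0.0275], [0.0096, 0.0005, -0.0275]]
[[0.0095, 0.0008, -0.0276], [0.0094, 0.001, -0.0276]]
```

View pics/s9.png

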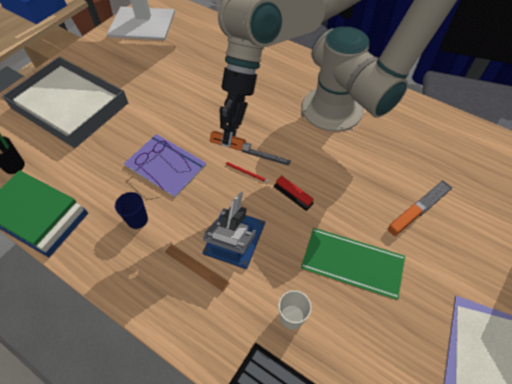

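Run:
```python
from h import *
delta([.489,.2575,.16],Rdown(13),step=.03,ang=6)
```

```text
n 12 d [-0.016   0.3227 -0.0986] rot/row [0.067, 0.003, -2.941] tot rot [  0.8    0.04 -35.29]
[[0.0095, -0.0005, -0.0265], [0.0096, -0.0001, -0.0265], [0.0096, 0.0004, -0.0265], [0.0095, 0.0009, -0.0265], [0.0095, 0.0013, -0.0265]]
[[0.0094, 0.0018, -0.0265], [0.0093, 0.0022, -0.0265], [0.0092, 0.0027, -0.0265], [0.009, 0.0031, -0.0265], [0.0089, 0.0035, -0.0265]]
[[0.0087, 0.0039, -0.0265], [0.0084, 0.0043, -0.0265]]
```

Call:
move_arm(grip=[255,255,255,255,255], slide=[[0.002,0,-0.0265],[0.002,0,-0.0265],[0.002,0,-0.0265],[0.002,0.001,-0.0265],[0.004,0.001,-0.0265]], rot=[[0,0,-2.9],[0,0,-2.9],[0,0,-2.9],[0,0,-2.9],[0,0,-2.9]])

```text
time_s: 16.95
tcp_pos: [0.48, 0.0672, 0.244]
ee_rot: [0.625, 0.527, 0.47, -0.332]
contact_force: [-0.2, 0.8, -3.0]
finger_gap: 0.0219
```

Call:
move_arm(grip=[255,255,255,255,255], slide=[[0.006,0.002,-0.0265],[0.01,0.002,-0.0265],[0.014,0.003,-0.0265],[0.018,0.003,-0.0265],[0.018,0.003,-0.0265]], rot=[[0,0,-2.9],[0,0,-2.9],[0,0,-2.9],[0,0,-2.9],[0,0,-2.9]])

```text
time_s: 17.37
tcp_pos: [0.4753, 0.2029, 0.1819]
ee_rot: [0.579, 0.463, 0.533, -0.408]
contact_force: [0.4, 0.0, -3.2]
finger_gap: 0.0215
```

Call:
move_arm(grip=[255,255,255,255], slide=[[0.018,0.004,-0.0265],[0.014,0.004,-0.0265],[0,0,0],[0,0,0]], rot=[[0.4,0,-2.9],[0.4,0,-2.9],[0,0,0],[0,0,0]])

```text
time_s: 17.7
tcp_pos: [0.4725, 0.2558, 0.1489]
ee_rot: [0.554, 0.438, 0.554, -0.441]
contact_force: [-0.5, -1.0, -2.3]
finger_gap: 0.0216
```

Run:
```python
from ov import *
f=shot('wrist');T=f['E']@np.linalg.inv(np.array(f['T_tool_cam']));print(T.round(4));print(monitor.read_state()['contact_force'])
a=cv2.resize(f['image'],None,fx=1.5,fy=1.5);model(f,Tfile(T,-.0103,0,0),a,1.5);cv2.imwrite('pics/w10.png',a)
delta([.489,.2575,.05],Rdown(13),step=.03,ang=6)
```

```text
[[-0.002   0.9738  0.2274  0.4725]
 [-0.0032  0.2274 -0.9738  0.2558]
 [-1.     -0.0027  0.0027  0.1489]
 [ 0.      0.      0.      1.    ]]
[-0.58186651  0.2271694  -2.06234353]
n 4 d [ 0.0158  0.0025 -0.1009] rot/row [0.018, 0.033, -0.011] tot rot [ 0.07  0.13 -0.04]
[[0.0252, 0.004, 0.0002], [0.0252, 0.004, 0.0002], [0.0252, 0.004, 0.0003], [0.0252, 0.004, 0.0003]]
```

View pics/w10.png

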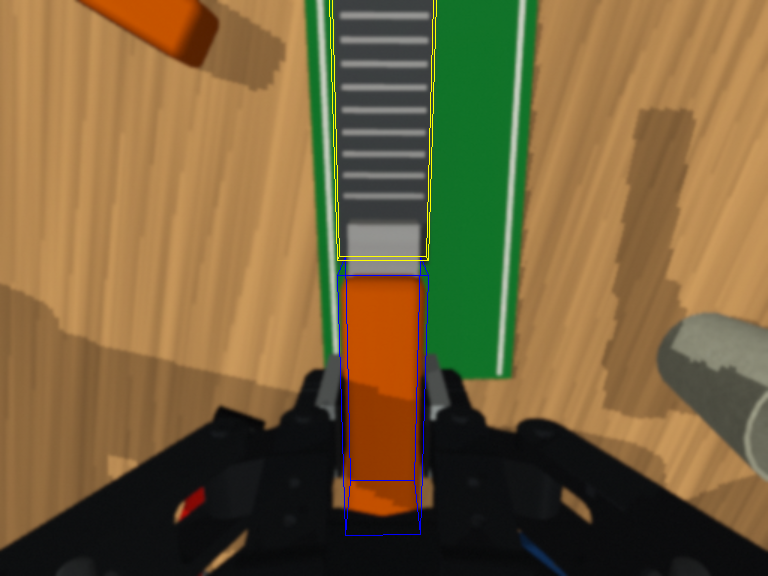

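Run:
```python
from h import *
f=pickle.load(open('c5.pkl','rb'))[0]
f=dict(f);T=np.eye(4);T[:3]=np.array([[-0.002,0.9738,0.2274,0.4725],[-0.0032,0.2274,-0.9738,0.2558],[-1,-0.0027,0.0027,0.1489]]);f['E']=T@np.array(f['T_tool_cam'])
a=onz(f,(333/1.5,366/1.5),.004);b=onz(f,(511/1.5,378/1.5),.004);m=(a+b)/2;fx=-T[:3,2]
print(a,b,np.linalg.norm(a-b),'centre',m+.13*np.array([-.23,.973,0]))
c=m+.13*np.array([-.23,.973,0])
p=c-.0575*np.array([-.2274,.9738,0]);print('tcp',p)
delta([p[0],p[1],.03],Rdown(13),step=.03,ang=6)
```

```text
[0.45258717 0.18664694 0.004     ] [0.57413695 0.205834   0.004     ] 0.12305483716730924 centre [0.48346206 0.32273047 0.004     ]
tcp [0.49653756 0.26673697 0.004     ]
n 5 d [ 0.0233  0.0117 -0.1209] rot/row [0.014, 0.026, -0.009] tot rot [ 0.07  0.13 -0.04]
[[0.0242, 0.0051, -0.0013], [0.0242, 0.0051, -0.0013], [0.0242, 0.0051, -0.0013], [0.0242, 0.0051, -0.0013], [0.0242, 0.0051, -0.0012]]
```

Call:
move_arm(grip=[255,255,255,255,255], slide=[[0.026,0.006,-0.002],[0.026,0.006,-0.002],[0.026,0.006,-0.002],[0.026,0.006,-0.002],[0.012,0.001,0]], rot=[[0,0,0],[0,0,0],[0,0,0],[0,0,0],[0,0,0]])

```text
time_s: 18.17
tcp_pos: [0.4963, 0.2668, 0.0346]
ee_rot: [0.554, 0.441, 0.552, -0.441]
contact_force: [-1.2, 0.3, -3.6]
finger_gap: 0.0218
```

Call:
move_arm(grip=[255,255], slide=[[0.006,0,0],[0,0,0]], rot=[[0,0,0],[0,0,0]])

```text
time_s: 18.33
tcp_pos: [0.4966, 0.2673, 0.031]
ee_rot: [0.554, 0.441, 0.552, -0.44]
contact_force: [-0.1, 0.5, -2.9]
finger_gap: 0.0217
```

Run:
```python
from ov import *
f=shot('scene');T=T_tool();print(T.round(4));print(monitor.read_state()['contact_force'])
a=cv2.resize(f['image'],None,fx=3,fy=3,interpolation=cv2.INTER_CUBIC);model(f,Tfile(T,-.0103,0,0),a,3);cv2.imwrite('pics/s11.png',a[600:930,840:1290])
delta([.4965,.2667,.009],Rdown(13))
```

```text
[[ 5.500e-03  9.746e-01  2.241e-01  4.973e-01]
 [ 1.000e-04  2.241e-01 -9.746e-01  2.677e-01]
 [-1.000e+00  5.400e-03  1.100e-03  3.240e-02]
 [ 0.000e+00  0.000e+00  0.000e+00  1.000e+00]]
[ 0.83306817  0.31387468 -2.5567054 ]
n 1 d [-0.0008 -0.001  -0.0234] rot/row [-0.051, 0.065, -0.307] tot rot [-0.05  0.07 -0.31]
[[0.0234, -0.0012, 0.0008]]
```

View pics/s11.png

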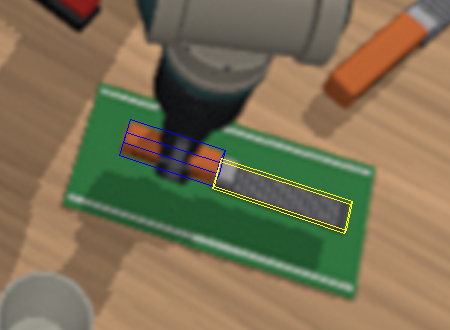

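Call:
move_arm(grip=[255,255,255,255,255], slide=[[0.008,0,0],[0.007,0,0],[0.005,0,0],[0.002,0,0],[0,0,0]], rot=[[0,0,-0.3],[0,0,0],[0,0,0],[0,0,0],[0,0,0]])

```text
time_s: 18.8
tcp_pos: [0.4967, 0.2678, 0.0088]
ee_rot: [0.553, 0.439, 0.553, -0.441]
contact_force: [-0.7, 0.3, -3.1]
finger_gap: 0.0219
```

Call:
move_arm(grip=[255,255,255], slide=[[0.0015,0,0],[0,0,0],[0,0,0]], rot=[[0,0,0],[0,0,0],[0,0,0]])

```text
time_s: 19.05
tcp_pos: [0.4972, 0.2681, 0.0082]
ee_rot: [0.554, 0.44, 0.553, -0.441]
contact_force: [-0.6, -0.0, -2.1]
finger_gap: 0.0217
```

Call:
move_arm(grip=[255,255,255], slide=[[0.001,0,0],[0,0,0],[0,0,0]], rot=[[0,0,0],[0,0,0],[0,0,0]])

```text
time_s: 19.3
tcp_pos: [0.4973, 0.2681, 0.0073]
ee_rot: [0.554, 0.44, 0.553, -0.441]
contact_force: [1.0, -0.6, -1.8]
finger_gap: 0.022
```

Call:
move_arm(grip=[255,255,255], slide=[[0.001,0,0],[0,0,0],[0,0,0]], rot=[[0,0,0],[0,0,0],[0,0,0]])

```text
time_s: 19.55
tcp_pos: [0.4975, 0.2681, 0.007]
ee_rot: [0.554, 0.44, 0.553, -0.441]
contact_force: [-2.7, -2.5, 5.2]
finger_gap: 0.022
```

Call:
move_arm(grip=[160,120,90,70,70], slide=[[0,0,0],[0,0,0],[0,0,0],[0,0,0],[0,0,0]], rot=[[0,0,0],[0,0,0],[0,0,0],[0,0,0],[0,0,0]], grip_force=20)

```text
time_s: 19.97
tcp_pos: [0.4971, 0.268, 0.0059]
ee_rot: [0.553, 0.44, 0.553, -0.441]
contact_force: [-0.4, 0.9, 0.3]
finger_gap: 0.0621
```

Call:
move_arm(grip=[70,70,70,70,70], slide=[[0,0,0],[-0.01,0,0],[-0.03,0,0],[-0.035,0,0],[-0.035,0,0]], rot=[[0,0,0],[0,0,0],[0,0,0],[0,0,0],[0,0,0]])

```text
time_s: 20.38
tcp_pos: [0.4967, 0.2679, 0.1176]
ee_rot: [0.553, 0.439, 0.553, -0.441]
contact_force: [-0.1, -0.5, -0.6]
finger_gap: 0.0621
```

Call:
move_arm(grip=[50,50,50,50,50], slide=[[-0.035,0,0],[-0.035,0,0],[-0.035,0,0],[-0.02,0,0.02],[0,0,0]], rot=[[0,0,0],[0,0,0],[0,0,0],[0,0,0],[0,0,0]])

```text
time_s: 20.8
tcp_pos: [0.5038, 0.2476, 0.2484]
ee_rot: [0.555, 0.443, 0.551, -0.438]
contact_force: [0.3, 0.6, 1.5]
finger_gap: 0.0685
```

Run:
```python
from h import *
s=monitor.read_state();print(s['time_s'],s['tcp_pos'],s['finger_gap'],s['contact_force'])
f=shot('wrist');g=shot('scene')
cv2.imwrite('pics/end_s.png',cv2.resize(g['image'],None,fx=1.5,fy=1.5))
cv2.imwrite('pics/end_w.png',f['image'])
```

```text
20.8 [0.50376346 0.24764781 0.24836347] 0.0685307887287805 [0.26316108 0.61121496 1.45873429]
```

View pics/end_s.png

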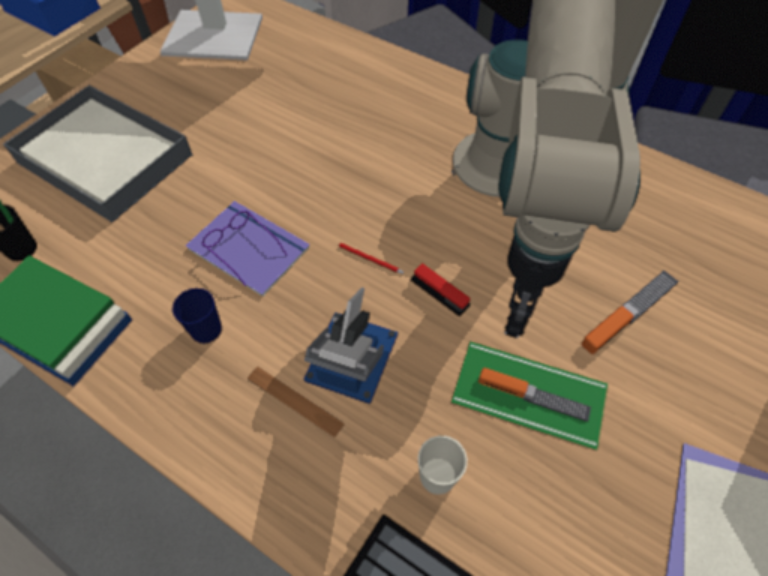

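View pics/end_w.png

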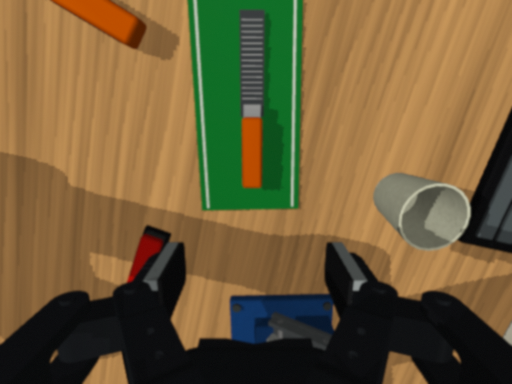

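The wrist view shows the file flat and centred on the mat (250,100), the gripper clear, and the other things where they were in the first picture.

Run:
```python
from h import *
print(bot.job_done())
```

```text
the job is handed in; nothing more can be done
None
```

I picked up the smaller file from the green mat, gave the plate's edge three forward strokes, and laid the file back on the mat. The job was handed in at about 21 s.

- **Strokes:** In each stroke the file went from about 149 mm to 47 mm ahead of its handle centre, and was lifted about 48 mm clear for each return. It stayed within about 0.3 degrees of flat and square by the arm's pose readings. It pressed with roughly 2 to 3.5 N, judged from noisy force readings, so the head should have given a few millimetres. I did not measure the head's travel directly.
- **Forward drag:** The drag readings were about 1.5 to 3 N. In stroke 1 I paused 0.05 s for a picture with the file still resting on the edge.
- **Grasp:** The first grip sat about 6 mm too high, so I reopened, lowered and regripped before lifting. A check after stroke 1 showed the file had not shifted in the grip.
- **Last checks:** The final pictures show the file flat and centred on the mat between its white lines. The gripper is open and clear, and by eye the bystanders, the larger file and the stand are where they were at the start. Nothing in these last checks failed or disagreed.

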